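# Seat the plunger on the hidden sample cell and lock it with the cam lever

### The job

Slide the plunger of the bench cell holder into its closed grey housing until you feel it bear on the sample cell inside, gently: the cell is fragile glass on a soft spring and sits at a different depth each time. Let go of the plunger so that it stays resting on the cell, then flip the cam lever over centre, all the way home, so that the plunger is clamped, without forcing the lever. Leave the vials, flask and bottle that stand around it as they are.

Things in the scene. Friction and masses are not known exactly. Their poses are not given: they have to be found in the camera images.
- stand: Cell holder, fixed to the worktop: aluminium foot plate 200x100x10 mm (x -75 to 125 mm in its frame), a closed grey housing with black lid (x 15 to 109, 64 wide, top 71 mm up) and before it an aluminium clamp block (x -47 to -7, y -49 to 25, top 64 up). Origin on the worktop under the plunger's axis; +x is the way the plunger is pushed in, z up. The sample cell in the housing cannot be seen.
- knob (a point): Centre of the plunger's upright round grey knob, 20 to 26 mm across, 30 to 84 mm above the worktop (this point 60), on the outer end of a 12 mm steel rod whose axis is 42 mm up. At x = -150 mm + joint plunger, y = 0 in the stand's frame; free space all round but on the rod's side (+x). Can be pinched from above or just pushed.
- plunger (a joint): Depth in m, 0 out, 0.062 full in. Unclamped it slides with a drag of about 6 N and stays where left. The tip meets the hidden cell at 0.025 to 0.050; the cell's spring then adds 1.5 N per mm and pushes back up to 6 N when let go. Aim for about 4 N on the cell (10 N at the knob with the drag); over 14 N on it (20 at the knob) damages it, and under 1 N left on it is too loose.
- lever_pin (a point): Point on the cam lever's vertical pin at the lever's height, 74 mm above the worktop, at x = -25, y = -34 mm in the stand's frame.
- lever_end (a point): Centre of the lever's grey grip, 62 mm from the pin, 74 mm above the worktop. The lever is a flat bar that ends 80 mm from the pin; its grip is 36 mm long, 11 mm thick and 16 mm high (66 to 82 mm above the worktop). It swings in a horizontal plane.
- cam_lever (a joint): Lever angle, rad, growing clockwise from above: 0 open (75 deg clockwise of the stand's x axis, away from the clamp block, where it starts), 1.8 home (along the stand's -x, beside the plunger). Resistance rises to about 8 N at the grip; past dead centre at about 1.45 it snaps home by itself, let go before it springs open. Over 25 N is forcing it.
- vial_1: Bystander: small clear vial with black cap, 25 mm wide, 58 mm tall, origin at the centre of its underside, on the stand's +y side.
- vial_2: Bystander: a like vial, 25 mm wide, 58 mm tall, origin at the centre of its underside, behind the housing on its -y side.
- amber_60: Bystander: brown bottle with black cap, 40 mm wide, 82 mm tall, origin at the centre of its underside, on the stand's +y side.
- flask_small: Bystander: small conical flask, 55 mm wide, 87 mm tall, origin at the centre of its underside, on the stand's +y side.

How it is judged:
By the outcome, as a careful person would: the job done as asked, in the order asked, and still so for the second after the job is handed in, with the robot touching nothing.
It also fails if it takes over 56 s, if anything falls off the work surface, if the arm or the gripper's body presses on something with over 40 N, if the wrist force passes 120 N, or if a joint passes its speed limit or range.

### The arm

A 6-joint arm with a two-finger parallel gripper is mounted at the origin on a cart in front of the work surface, level with it; the furniture and walls round the work are solid. World frame = base frame: x ahead of the robot, y to its left, z up, the work surface at z = 0. Lengths are in m, angles in rad, forces in N, time in s.
With the tool pointing down it reaches from about 0.425 to 0.95 m from the base axis. Payload 3.5 kg.
Tool frame: the origin (TCP) lies on the centre line of the jaws, within the pads' length; the fingertips stand 17 mm ahead of it and the grasp point (between the pads) lies 2 mm behind it; z points along the fingers, y is the line along which they close (so a half turn about z gives the same grasp; the last joint's range is limited). The gripper opens to 85 mm and grips with 20 to 120 N. Pads are 22 mm wide; open, the fingers measure 114 mm over their backs; the gripper's body (76 mm by 85 mm) begins 54 mm behind the grasp point. The pads swing forward as they close: fully open they stand 13 mm farther back than shut.
Start: joints at [1.017, 0.286, 1.577, -0, 1.279, -0.15], TCP at [0.265, 0.621, 0.248] pointing down, gripper open.
Joint ranges: [-2.77, 2.77], [-0.9, 2.22], [0.21, 2.48], [-1.53, 4.67], [0.24, 2.81], [-2.84, 2.84]. Speed limits (rad/s): [2.79, 2.79, 3.14, 3.14, 3.14, 3.14].

### API

Orientations are given as a unit quaternion [x, y, z, w].
In Python, from plant import ctrl gives the robot as it stands. The module is installed in compiled form; this text tells all that it offers.
- The arm moves only by the tool drive_tool, never from a script. Its argument "moves" is a list of rows, each a list of 3 entries, a list of its own where there are three numbers: the turn, a rotation vector about the tool's x, y, z in rad, then the shift along the tool's x, y, z in m, then the finger opening in m, from 0 to 0.0854. A call has 1 to 5 rows; each row shifts and turns the commanded pose from where the row before left it, along the tool's axes as they then stand; what a row does not reach is not made up. A row lasts 1/8 s, in which the tool goes at most 62.5 mm and 10.7 degrees, less where a joint would pass 70% of its speed; a pose out of reach is approached as far as the arm can. A call with a gripper value outside its range is refused whole. The fingers move at their own pace and stop on an object; "grip_force" is the grip in N (left out, the last holds). Time passes only in rows, so rows that do not move let the fingers close. It gives the time, the measured TCP pose, the force, the opening and the grip force at its end, in the units of the state.
- ctrl.get_state(): the state, without advancing time (a new reading comes with each control period).
- ctrl.read_camera(name): name is "scene" or "top" or "wrist"; returns a dict with "image" (480x640x3 uint8, red, green, blue), "fx", "fy", "cx", "cy" (pixels), "R" (3x3) and "t" (3): a world point X has camera coordinates R X + t. Camera axes: x right, y down, z forward; pixel columns grow to the right and rows downward; lengths in m; the calibration is good to about 2 mm. A picture is of the moment at which its call begins. There is no depth.
- ctrl.sign_off(): hands the job in; it is judged then, once.
The state is a dict: "time": time; "qpos": joint angles; "dq": joint speeds; "joint_efforts": joint torques, N m; "eef_pos": TCP position; "tcp_rot": TCP orientation; "contact_force": force on the tool from outside, world axes, zero at the start; "wrist_torque": the same for the moment, N m; "opening": opening from 0.0 (shut) to 1.0 (fully open); "finger_force": force on a finger pad.
Only numpy, scipy, OpenCV 4.12 (cv2) and the standard library are available. Lean on these libraries where they do the work, as an engineer would, in place of code of your own. Each camera call takes 0.05 s, during which the arm holds its last target. There are 200 camera calls.

## Working session

There is one attempt and no reset: what is moved stays moved. The work goes in short steps, Python scripts to look and compute and a tool call to move; the robot and the scene stay as the last step left them, time stands still between calls to the robot, and variables do not carry over. Pictures are saved under pics/ and viewed, at most 10 in all, crops included, and the job is handed in when it is done.

Besides the shell and the picture viewer there is one more tool, called in YAML: its name, and indented under it one key for each argument. drive_tool: Moves the arm, as the interface text tells. Its arguments: {"type":"object","properties":{"moves":{"type":"array","items":{"type":"array"}},"grip_force":{"type":"number"}},"required":["moves"]}

```bash
mkdir -p pics; python3 - <<'E'
from plant import ctrl
import cv2,pickle
for n in("scene","top"):
    d=ctrl.read_camera(n);cv2.imwrite(f"pics/{n}0.png",d["image"][:,:,::-1]);pickle.dump(d,open(f"{n}.pkl","wb"))
    print(n,d["fx"],d["cx"],d["cy"],d["R"].round(3).tolist(),d["t"])
print(ctrl.get_state())
E
```

```text
scene 596.1859813970768 317.20650819395377 239.14179458386403 [[0.548, -0.836, -0.007], [-0.502, -0.323, -0.803], [0.669, 0.444, -0.596]] [-0.21724213  0.45747084  0.4475449 ]
top 495.65952790260536 304.02554167518304 238.47334323070243 [[0.011, -1.0, -0.01], [-0.999, -0.011, -0.042], [0.042, 0.01, -0.999]] [0.15562908 0.64115736 0.94612515]
{'time': 0.1, 'qpos': array([ 1.01698356e+00,  2.87114361e-01,  1.57807113e+00, -9.43430813e-06,
        1.27858601e+00, -1.49951807e-01]), 'dq': array([ 0.00146612, -0.00029013, -0.00118496, -0.00115375,  0.00224585,
        0.00099674]), 'joint_efforts': array([ 1.61351811e-03, -4.07294869e+01, -2.93700045e+01, -9.39592246e-05,
        3.43130887e-03,  4.72945459e-06]), 'eef_pos': array([0.2648969 , 0.62022899, 0.24703865]), 'tcp_rot': array([ 2.00559505e-01,  9.79680916e-01, -1.02422902e-03, -3.71248596e-04]), 'contact_force': array([ 0.12967482, -0.18039593, -0.75450639]), 'wrist_torque': array([-0.01088668,  0.07501483, -0.02931137]), 'finger_force': 0.0, 'opening': 0.9991386559411642}
```

View pics/top0.png

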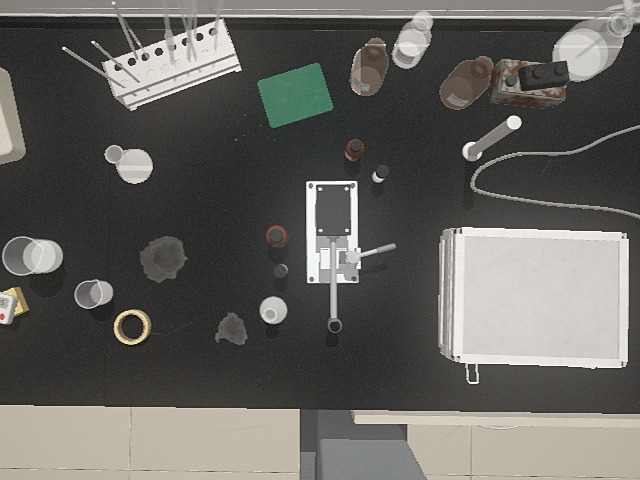

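View pics/scene0.png

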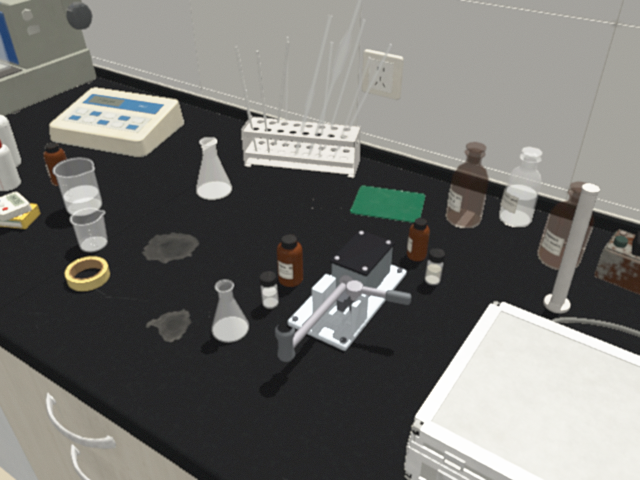

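The top view shows the stand upright, with the foot plate at px (307-358, 181-283), the knob near (334,325) and the lever from its pin near (352,257) to its end at (395,247). The flask is at (273,310) and a vial at (281,270).

```bash
python3 - <<'E'
import cv2
im=cv2.imread("pics/top0.png")[170:340,250:420]
cv2.imwrite("pics/c1.png",cv2.resize(im,(595,595),interpolation=cv2.INTER_CUBIC))
E
```

```text
(no output)
```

View pics/c1.png

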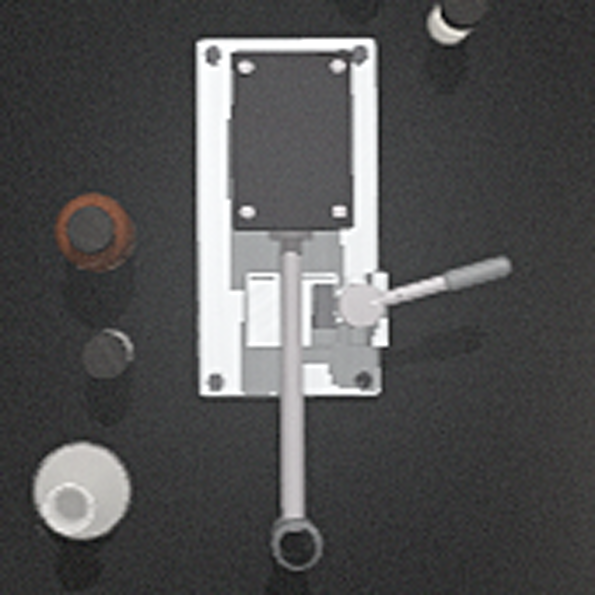

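```bash
cat >h.py <<'E'
import pickle,numpy as np
def px2w(d,u,v,z):
    R,t=np.array(d["R"]),np.array(d["t"]);c=-R.T@t
    r=R.T@np.array([(u-d["cx"])/d["fx"],(v-d["cy"])/d["fy"],1]);return c+r*(z-c[2])/r[2]
E
python3 - <<'E'
from h import *
d=pickle.load(open("top.pkl","rb"))
f=lambda x,y,z:px2w(d,250+(x+.5)/3.5-.5,170+(y+.5)/3.5-.5,z)[:2].round(4)
P=[f(*p,.01) for p in((197,38),(378,38),(381,396),(197,396))]
L=[f(*p,.071) for p in((232,52),(354,52),(354,230),(232,230))]
print("plate",P,np.mean(P,0),"lid",L,np.mean(L,0))
print("knob",f(297,545,.084),"pin",f(360,303,.08),"end",f(512,265,.074),"grip",f(478,274,.074))
for n,x,y,z in(("flaskbase",82,492,.0),("vial1",103,353,.058),("amber",90,228,.082)):print(n,f(x,y,z))
# fit origin+yaw
pl=[(.125,.05),(.125,-.05),(-.075,-.05),(-.075,.05)];ld=[(.109,.032),(.109,-.032),(.015,-.032),(.015,.032)]
A=np.array(pl+ld+[(-.15,0),(-.025,-.034)]);B=np.array(P+L+[f(297,545,.084),f(360,303,.08)])
a,b=A-A.mean(0),B-B.mean(0);th=np.arctan2((a[:,0]*b[:,1]-a[:,1]*b[:,0]).sum(),(a*b).sum())
R=np.array([[np.cos(th),-np.sin(th)],[np.sin(th),np.cos(th)]]);o=B.mean(0)-R@A.mean(0)
print("yaw",th,"o",o,"res",(A@R.T+o-B).round(4).tolist())
for p in((-.15,0),(-.025,-.034),(-.025+.062*np.cos(1.309),-.034-.062*np.sin(1.309)),(-.087,-.034)):print(R@p+o)
E
```

```text
plate [array([0.7532, 0.1602]), array([0.7541, 0.0591]), array([0.5548, 0.0562]), array([0.5536, 0.158 ])] [0.653925 0.108375] lid [array([0.7362, 0.1413]), array([0.7368, 0.0775]), array([0.6436, 0.0769]), array([0.6429, 0.1404])] [0.689875 0.109025]
knob [0.482  0.1058] pin [0.6056 0.0743] end [ 0.6262 -0.0048] grip [0.6213 0.0128]
flaskbase [0.4989 0.2217]
vial1 [0.5779 0.2075]
amber [0.6427 0.2137]
yaw 0.013171205142547191 o [0.62893672 0.10814185] res [[0.0001, -0.0004], [0.0005, 0.0007], [-0.0002, 0.001], [-0.0003, -0.0009], [0.0013, 0.0003], [0.0015, 0.0001], [0.0008, -0.0006], [0.0006, -0.0001], [-0.0031, 0.0004], [-0.0012, -0.0005]]
[0.47894973 0.10616623]
[0.6043867  0.07381553]
[0.62122067 0.01414462]
[0.54239207 0.07299894]
```

drive_tool:
  moves:
    - [[0, 0, -0.139], [0, 0, 0], 0]
    - [[0, 0, -0.139], [0, 0, 0], 0]
    - [[0, 0, -0.139], [0, 0, 0], 0]
    - [[0, 0, 0], [-0.02, -0.043, 0], 0]
    - [[0, 0, 0], [-0.02, -0.043, 0], 0]
  grip_force: 60

```text
time: 0.72
eef_pos: [0.3062, 0.5342, 0.2474]
tcp_rot: [-0.007, 1.0, -0.001, -0.0]
contact_force: [-0.1, -1.2, -0.1]
opening: 0.003
finger_force: 0.0
```

drive_tool:
  moves:
    - [[0, 0, 0], [-0.02, -0.043, 0], 0]
    - [[0, 0, 0], [-0.02, -0.043, 0], 0]
    - [[0, 0, 0], [-0.02, -0.043, 0], 0]
    - [[0, 0, 0], [-0.02, -0.043, 0], 0]
    - [[0, 0, 0], [-0.008, -0.043, 0], 0]

```text
time: 1.35
eef_pos: [0.3977, 0.3198, 0.2479]
tcp_rot: [-0.006, 1.0, -0.0, -0.0]
contact_force: [0.4, 0.3, 0.4]
opening: -0.0
finger_force: 0.0
```

drive_tool:
  moves:
    - [[0, 0, 0], [-0.008, -0.043, 0], 0]
    - [[0, 0, 0], [-0.008, -0.043, 0], 0]
    - [[0, 0, 0], [-0.008, -0.043, 0], 0]
    - [[0, 0, 0], [-0.008, -0.043, 0], 0]
    - [[0, 0, 0], [-0.008, -0.043, 0], 0]

```text
time: 1.98
eef_pos: [0.4398, 0.1056, 0.248]
tcp_rot: [-0.007, 1.0, -0.0, -0.0]
contact_force: [-0.1, -0.4, 0.2]
opening: -0.002
finger_force: 0.0
```

drive_tool:
  moves:
    - [[0, 0, 0], [0, 0, 0.047], 0]
    - [[0, 0, 0], [0, 0, 0.047], 0]
    - [[0, 0, 0], [0, 0, 0.047], 0]
    - [[0, 0, 0], [0, 0, 0.047], 0]
    - [[0, 0, 0], [0, 0, 0], 0]

```text
time: 2.6
eef_pos: [0.436, 0.1069, 0.0565]
tcp_rot: [-0.007, 1.0, -0.0, -0.005]
contact_force: [0.6, -0.4, -0.3]
opening: 0.002
finger_force: 0.0
```

drive_tool:
  moves:
    - [[0, 0, 0], [-0.004, 0, 0], 0]
    - [[0, 0, 0], [-0.004, 0, 0], 0]
    - [[0, 0, 0], [-0.004, 0, 0], 0]
    - [[0, 0, 0], [-0.003, 0, 0], 0]
    - [[0, 0, 0], [-0.003, 0, 0], 0]

```text
time: 3.22
eef_pos: [0.4573, 0.1072, 0.0605]
tcp_rot: [-0.007, 1.0, -0.0, -0.002]
contact_force: [-6.1, -0.5, 4.2]
opening: 0.001
finger_force: 3.0
```

drive_tool:
  moves:
    - [[0, 0, 0], [-0.004, 0, 0], 0]
    - [[0, 0, 0], [-0.004, 0, 0], 0]
    - [[0, 0, 0], [-0.004, 0, 0], 0]
    - [[0, 0, 0], [-0.004, 0, 0], 0]
    - [[0, 0, 0], [-0.002, 0, 0], 0]

```text
time: 3.85
eef_pos: [0.4742, 0.1075, 0.06]
tcp_rot: [-0.007, 1.0, -0.0, -0.003]
contact_force: [-6.2, 0.2, 5.8]
opening: 0.001
finger_force: 3.1
```

drive_tool:
  moves:
    - [[0, 0, 0], [-0.001, 0, 0], 0]
    - [[0, 0, 0], [-0.001, 0, 0], 0]
    - [[0, 0, 0], [-0.001, 0, 0], 0]

```text
time: 4.22
eef_pos: [0.4771, 0.1076, 0.06]
tcp_rot: [-0.007, 1.0, -0.0, -0.003]
contact_force: [-5.5, 0.1, 5.0]
opening: 0.001
finger_force: 3.0
```

drive_tool:
  moves:
    - [[0, 0, 0], [-0.001, 0, 0], 0]
    - [[0, 0, 0], [-0.001, 0, 0], 0]
    - [[0, 0, 0], [-0.001, 0, 0], 0]
    - [[0, 0, 0], [-0.001, 0, 0], 0]

```text
time: 4.72
eef_pos: [0.4811, 0.1077, 0.06]
tcp_rot: [-0.007, 1.0, -0.0, -0.003]
contact_force: [-5.9, -0.1, 4.8]
opening: -0.001
finger_force: 3.0
```

drive_tool:
  moves:
    - [[0, 0, 0], [-0.001, 0, 0], 0]
    - [[0, 0, 0], [-0.001, 0, 0], 0]
    - [[0, 0, 0], [-0.001, 0, 0], 0]

```text
time: 5.1
eef_pos: [0.4841, 0.1077, 0.06]
tcp_rot: [-0.007, 1.0, -0.0, -0.003]
contact_force: [-6.8, -0.4, 4.1]
opening: 0.001
finger_force: 3.0
```

drive_tool:
  moves:
    - [[0, 0, 0], [-0.001, 0, 0], 0]
    - [[0, 0, 0], [-0.001, 0, 0], 0]

```text
time: 5.35
eef_pos: [0.4861, 0.1077, 0.06]
tcp_rot: [-0.007, 1.0, -0.0, -0.003]
contact_force: [-6.5, -1.1, 4.4]
opening: 0.003
finger_force: 3.0
```

drive_tool:
  moves:
    - [[0, 0, 0], [-0.001, 0, 0], 0]
    - [[0, 0, 0], [-0.001, 0, 0], 0]
    - [[0, 0, 0], [-0.001, 0, 0], 0]

```text
time: 5.72
eef_pos: [0.4891, 0.1078, 0.06]
tcp_rot: [-0.007, 1.0, -0.0, -0.003]
contact_force: [-7.5, -0.1, 4.9]
opening: 0.0
finger_force: 3.0
```

drive_tool:
  moves:
    - [[0, 0, 0], [-0.001, 0, 0], 0]
    - [[0, 0, 0], [-0.001, 0, 0], 0]

```text
time: 5.98
eef_pos: [0.4911, 0.1078, 0.06]
tcp_rot: [-0.007, 1.0, -0.0, -0.003]
contact_force: [-6.2, 0.6, 4.7]
opening: -0.003
finger_force: 3.0
```

drive_tool:
  moves:
    - [[0, 0, 0], [-0.001, 0, 0], 0]
    - [[0, 0, 0], [-0.001, 0, 0], 0]
    - [[0, 0, 0], [-0.001, 0, 0], 0]

```text
time: 6.35
eef_pos: [0.4937, 0.1079, 0.0599]
tcp_rot: [-0.007, 1.0, -0.0, -0.004]
contact_force: [-8.3, -0.3, 6.1]
opening: -0.004
finger_force: 3.9
```

drive_tool:
  moves:
    - [[0, 0, 0], [-0.001, 0, 0], 0]
    - [[0, 0, 0], [-0.0005, 0, 0], 0]
    - [[0, 0, 0], [0, 0, 0], 0]

```text
time: 6.72
eef_pos: [0.4947, 0.1079, 0.0599]
tcp_rot: [-0.007, 1.0, -0.0, -0.004]
contact_force: [-8.8, -0.5, 7.9]
opening: -0.004
finger_force: 4.3
```

drive_tool:
  moves:
    - [[0, 0, 0], [-0.001, 0, 0], 0]
    - [[0, 0, 0], [0, 0, 0], 0]

```text
time: 6.98
eef_pos: [0.4954, 0.1079, 0.0598]
tcp_rot: [-0.007, 1.0, -0.0, -0.005]
contact_force: [-9.8, -0.7, 7.0]
opening: -0.002
finger_force: 4.7
```

drive_tool:
  moves:
    - [[0, 0, 0], [0.005, 0, 0], 0]
    - [[0, 0, 0], [0.015, 0, 0], 0]
    - [[0, 0, 0], [0.015, 0, 0], 0]
    - [[0, 0, 0], [0, 0, -0.05], 0]
    - [[0, 0, 0], [0, 0, -0.05], 0]

```text
time: 7.6
eef_pos: [0.4617, 0.1073, 0.1605]
tcp_rot: [-0.007, 1.0, -0.0, -0.001]
contact_force: [0.5, -0.9, -0.6]
opening: -0.003
finger_force: 0.0
```

```bash
python3 - <<'E'
from plant import ctrl
import cv2
from h import *
s=ctrl.get_state();print(s["qpos"].round(3),s["eef_pos"].round(4),s["contact_force"].round(1))
d=ctrl.read_camera("top");im=np.ascontiguousarray(d["image"][170:340,250:420,::-1])
cv2.imwrite("pics/c2.png",cv2.resize(im,(595,595),interpolation=cv2.INTER_CUBIC))
yaw=.0132;o=np.array([.6295,.1080]);R=np.array([[np.cos(yaw),-np.sin(yaw)],[np.sin(yaw),np.cos(yaw)]])
for a in(0,.4,.8,1.2,1.5,1.65,1.8):
    f=-np.radians(75)-a;u=np.array([np.cos(f),np.sin(f)]);n=np.array([-u[1],u[0]])
    print(a,[(R@(np.array([-.025,-.034])+.062*u+g*n)+o).round(4).tolist() for g in(.0165,.03)])
E
```

```text
[ 0.014 -0.069  2.134 -0.     1.079 -1.57 ] [0.4617 0.1073 0.1605] [ 0.5 -0.9 -0.6]
0 [[0.6377, 0.0185], [0.6507, 0.0221]]
0.4 [[0.6136, 0.0101], [0.627, 0.0084]]
0.8 [[0.5882, 0.0118], [0.5998, 0.005]]
1.2 [[0.5654, 0.0232], [0.5735, 0.0124]]
1.5 [[0.5522, 0.0371], [0.5568, 0.0244]]
1.65 [[0.5473, 0.0454], [0.55, 0.0322]]
1.8 [[0.5438, 0.0544], [0.5444, 0.0409]]
```

View pics/c2.png

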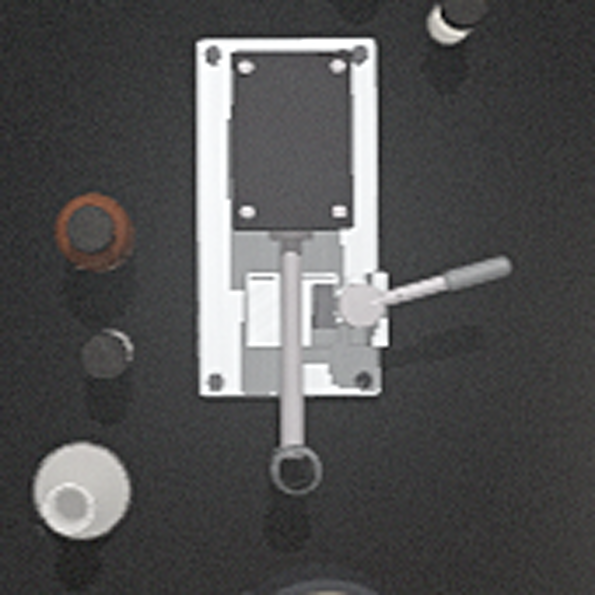

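The plunger has moved in, with the knob now at crop (296,471), and it stays there after release. The lever is still open and the bystanders haven't moved.

drive_tool:
  moves:
    - [[0, 0, 0], [-0.047, -0.022, 0], 0]
    - [[0, 0, 0], [-0.047, -0.022, 0], 0]
    - [[0, 0, 0], [-0.047, -0.022, 0], 0]
    - [[0, 0, 0], [-0.047, -0.022, 0], 0]

```text
time: 8.15
eef_pos: [0.6533, 0.0212, 0.16]
tcp_rot: [-0.007, 1.0, 0.0, -0.0]
contact_force: [0.3, 1.2, 0.4]
opening: 0.002
finger_force: 0.0
```

drive_tool:
  moves:
    - [[0, 0, -0.131], [0, 0, 0], 0]
    - [[0, 0, -0.131], [0, 0, 0], 0]
    - [[0, 0, 0], [0, 0, 0], 0]

```text
time: 8.52
eef_pos: [0.6519, 0.0218, 0.1598]
tcp_rot: [-0.136, 0.991, 0.0, -0.0]
contact_force: [-0.1, 0.4, -0.0]
opening: -0.001
finger_force: 0.0
```

drive_tool:
  moves:
    - [[0, 0, 0], [0, 0, 0.042], 0]
    - [[0, 0, 0], [0, 0, 0.042], 0]
    - [[0, 0, 0], [0, 0, 0], 0]
    - [[0, 0, 0], [0.006, 0, 0], 0]
    - [[0, 0, 0], [0.006, 0, 0], 0]

```text
time: 9.15
eef_pos: [0.6423, 0.0183, 0.0791]
tcp_rot: [-0.137, 0.991, -0.001, 0.002]
contact_force: [0.9, 0.7, 0.3]
opening: -0.006
finger_force: 0.0
```

drive_tool:
  moves:
    - [[0, 0, 0.12], [0.0074, -0.0022, 0], 0]
    - [[0, 0, 0.12], [0.0074, -0.0022, 0], 0]

```text
time: 9.4
eef_pos: [0.629, 0.0111, 0.0789]
tcp_rot: [-0.015, 1.0, 0.0, 0.003]
contact_force: [3.2, 0.5, -0.6]
opening: 0.002
finger_force: 1.3
```

drive_tool:
  moves:
    - [[0, 0, 0.12], [0.0074, -0.0022, 0.001], 0]
    - [[0, 0, 0.12], [0.0074, -0.0022, 0.001], 0]
    - [[0, 0, 0.12], [0.0074, -0.0022, 0], 0]
    - [[0, 0, 0.12], [0.0074, -0.0022, 0], 0]

```text
time: 9.9
eef_pos: [0.6017, 0.0055, 0.0789]
tcp_rot: [0.223, 0.975, 0.0, 0.007]
contact_force: [6.9, -1.9, -0.1]
opening: -0.004
finger_force: 3.3
```

drive_tool:
  moves:
    - [[0, 0, 0.09], [0.009, -0.003, 0], 0]
    - [[0, 0, 0.09], [0.009, -0.003, 0], 0]
    - [[0, 0, 0.09], [0.009, -0.003, 0], 0]
    - [[0, 0, 0.09], [0.009, -0.003, 0], 0]

```text
time: 10.4
eef_pos: [0.5653, 0.0155, 0.0786]
tcp_rot: [0.393, 0.919, 0.002, 0.007]
contact_force: [5.0, -1.5, -0.3]
opening: 0.0
finger_force: 2.6
```

drive_tool:
  moves:
    - [[0, 0, 0.1], [0.0072, -0.001, 0], 0]
    - [[0, 0, 0.1], [0.0072, -0.001, 0], 0]
    - [[0, 0, 0.1], [0.0072, -0.001, 0], 0]

```text
time: 10.78
eef_pos: [0.5476, 0.0307, 0.0777]
tcp_rot: [0.526, 0.85, 0.001, 0.004]
contact_force: [0.7, -1.4, 0.8]
opening: 0.001
finger_force: 0.6
```

drive_tool:
  moves:
    - [[0, 0, 0.1], [0.0075, -0.001, 0], 0]
    - [[0, 0, 0.1], [0.0075, -0.001, 0], 0]

```text
time: 11.02
eef_pos: [0.5381, 0.0442, 0.0765]
tcp_rot: [0.609, 0.793, 0.001, 0.002]
contact_force: [-0.1, -0.1, -0.5]
opening: 0.0
finger_force: 0.0
```

drive_tool:
  moves:
    - [[0, 0, 0], [-0.015, 0, 0], 0]
    - [[0, 0, 0], [-0.015, 0, 0], 0]
    - [[0, 0, 0], [0, 0, -0.06], 0]
    - [[0, 0, 0], [0, 0, -0.06], 0]
    - [[0, 0, 0], [0, 0, 0], 0]

```text
time: 11.65
eef_pos: [0.5494, 0.0133, 0.2018]
tcp_rot: [0.607, 0.794, 0.003, 0.006]
contact_force: [-0.1, 0.3, 0.2]
opening: 0.002
finger_force: 0.0
```

```bash
python3 - <<'E'
from plant import ctrl
import cv2
d=ctrl.read_camera("top");im=d["image"][170:340,250:420,::-1]
e=ctrl.read_camera("scene");i2=e["image"][210:380,200:450,::-1]
print(ctrl.get_state()["eef_pos"])
cv2.imwrite("pics/c3.png",cv2.hconcat([cv2.resize(im,(323,323)),cv2.resize(i2,(475,323))]))
E
```

```text
[0.54587047 0.01415252 0.19553261]
```

View pics/c3.png

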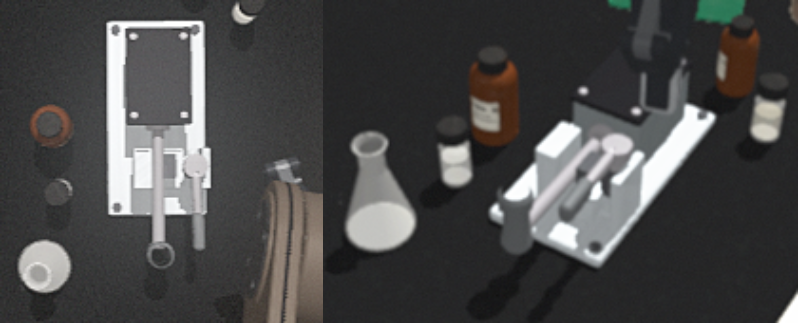

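The crop shows the lever parallel to the rod, pin (196,165) to end (199,248), so it is home. The knob hasn't moved since release, the bystanders are untouched and the tool is clear.

```bash
python3 -c "
from plant import ctrl
print(ctrl.sign_off())"
```

```text
the job is handed in; nothing more can be done
None
```

The job is handed in: the plunger rests on the cell with about 4 N (estimated from the push force), the cam lever is flipped home, and the vials, flask and bottle were left as they stood.

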